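# Fit the cutting set on a vegetable cutter

### The job

Put the vegetable cutter's cutting set together on its spindle: first the white ejector disc, then the steel slicing disc (the one with a slotted hub, not the small grater), then the winged locking cap. Press the cap down against the spring seat, give it a quarter turn so that the spindle's head crosses its slot, and let it spring back up until it is locked under the head; do not knock the glass jars over.

Things in the scene. Friction and masses are not known exactly. Their poses are not given: they have to be found in the camera images.
- spindle_top (a point): Top centre of the cutter's fixed steel spindle, 144 mm above the table; z up. From the top: a flat T-head 10 x 30 mm, 7 mm thick; a round neck 10 mm in diameter, 17 mm long; then a flat blade of the head's outline, same way round. Its long direction is NOT in this frame: it lies within 0.45 rad either way of this frame's y; see or feel for it. A part turned wrongly rests on the head; turned right, it drops.
- deck_c (a point): Vegetable cutter: centre of its deck, 74 mm below the spindle's top and 70 mm above the table. A fixed aluminium drum 190 mm across; a rim 8 mm high (inside 176 mm across) rings the deck. x points from the black button panel on its side to the spindle's axis.
- seat_c (a point): Centre of the top of the unpressed spring seat, a steel ring 64 mm across round the spindle, 60 mm below the spindle's top (this point is fixed and does not follow the seat). The seat can be pressed down 10 mm; it pushes up with 9 N at first, 20 N when fully down. Parts stack on it.
- ejector_c (a point): Ejector: white disc 110 mm across, 4 mm thick, hub on top, 26 mm high in all; point at centre, half-way up. Lies hub up (z). Hub 35 mm along x (flat faces to grip), 47 along y, with a through slot 15 mm along x, 35 along y that fits over the head. Two vanes 13 mm high in line with y. 130 g. On the unpressed seat: point 47 mm below the spindle's top, which stands 34 mm above the hub.
- slicer_c (a point): Slicing disc: steel disc 130 mm across, 4 mm thick, one straight blade, hub on top, 22 mm high in all; point at centre, half-way up. Lies hub up (z). Hub 35 mm along x (flat faces to grip), 47 along y, same through slot, 15 mm along x, 35 along y. 200 g. It rests on the ejector's hub, its point then 23 mm below the spindle's top.
- cap_c (a point): Cap: white disc 72 mm across, 8 mm thick, two wings on top, 34 mm high in all; point at centre, half-way up. Wings 40 mm long along y, outer faces 49 mm apart along x. Slot 15 mm along x, 35 along y. Resting, head in slot: point 5 mm above spindle top. Press 7 to 10 mm down (12 to 16 N), turn 90 deg either way, release: it rises, head in the 17 mm channel along x, point 2 mm above spindle top.
- jar0_c (a point): Round glass jar, open, 98 mm across, 88 mm high, standing; point half-way up. Bystander.
- jar1_c (a point): Another such glass jar. Bystander.
- jar2_c (a point): Another such glass jar. Bystander.
Things that resemble listed ones, but are neither listed nor needed, are in the scene too. Leave any blue or red look-alike of the part that bears ejector_c alone.

How it is judged:
By the outcome, as a careful person would: the job done as asked, in the order asked, and still so for the second after the job is handed in, with the robot touching nothing.
It also fails if it takes over 72 s, if anything falls off the work surface, if the arm or the gripper's body presses on something with over 40 N, if the wrist force passes 120 N, or if a joint passes its speed limit or range.

### The arm

A 6-joint arm with a two-finger parallel gripper is mounted at the origin on the work surface. World frame = base frame: x ahead of the robot, y to its left, z up, the work surface at z = 0. Lengths are in m, angles in degrees, forces in N, time in s.
With the tool pointing down it reaches from about 0.4 to 0.825 m from the base axis. Payload 7 kg.
Tool frame: the origin (TCP) lies midway between the tips of the shut fingers; the grasp point (between the pads) lies 19 mm behind it; z points along the fingers, x is the direction in which the jaws open and shut, and the axes are right-handed (so a half turn about z gives the same grasp; the last joint's range is limited). The gripper opens to 88 mm and grips with 3 to 60 N. Pads are 19 mm wide; open, the fingers measure 130 mm over their backs; the gripper's body (78 mm by 193 mm) begins 47 mm behind the grasp point.
Start: joints at [91.392, 20.546, 0.682, 0, -70.136, -16.507], TCP at [0.176, 0.652, 0.227] pointing down, gripper open.
Joint ranges: [-176.03, 176.03], [-82.01, 121.73], [-58.28, 71.71], [-173.87, 95.51], [-174.79, -0.11], [-173.66, 173.66]. Speed limits (degrees/s): [136.94, 136.94, 172.46, 180, 180, 180].

### API

Orientations are given as [roll, pitch, yaw] about the fixed x, y, z axes, in that order (R = Rz(yaw) Ry(pitch) Rx(roll)).
In Python, from plant import ctrl, vision, nets gives the robot as it stands.
- The arm moves only by the shell command python3 -m jog 'ROWS'. ROWS is text: rows parted by semicolons, each of 7 numbers parted by spaces: the turn, a rotation vector about the tool's x, y, z in units of 0.1 rad (1.0 is 0.1 rad), then the shift along the tool's x, y, z in units of 4 cm (1.0 is 4 cm), then the opening, from -1 (shut) to 1 (fully open). In form: rx ry rz x y z jaw; .... A call has 1 to 8 rows; each row shifts and turns the commanded pose from where the row before left it, along the tool's axes as they then stand; what a row does not reach is not made up. A row lasts 1/8 s, in which the tool goes at most 62.5 mm and 10.7 degrees, less where a joint would pass 70% of its speed; a pose out of reach is approached as far as the arm can. A call with a number of a shift or a turn outside -1 to 1 is refused whole. A call with a gripper value outside its range is refused whole. The fingers move at their own pace and stop on an object; the grip force is fixed at half the most. Time passes only in rows, so rows that do not move let the fingers close. It gives the time, the measured TCP pose, the force and the opening at its end, in the units of the state.
- ctrl.get_obs(): the state, without advancing time (a new reading comes with each control period).
- vision.snapshot(name): name is "scene" or "top" or "wrist"; returns (picture, depth): 420x560x3 uint8, red, green, blue; 420x560 float32, m along the optical axis (not along the pixel's ray), 0 where there is no reading.
- vision.camera_info(name): a dict with "camera_matrix" (3x3 intrinsics, pixels), "camera_from_world" (4x4, takes a point from world to camera coordinates); the wrist camera has in their place "tool_from_camera" (4x4, takes a point from camera to tool coordinates, whose origin is the TCP and whose axes are the tool frame's). Camera axes: x right, y down, z forward; pixel columns grow to the right and rows downward; lengths in m; the calibration is good to about 2 mm. A picture is of the moment at which its call begins: read the wrist's pose just before it. camera_info takes no time and is no camera call.
- ctrl.close_job(): hands the job in, once; it reports no verdict.
Trained networks look in the newest picture that a camera, given by its name, has taken for a name from the list of things; names that differ only in an ending like _2 or _b are one class to them, and where a whole thing is asked for, a point or a joint stands for the part that bears it (a point fixed in the world has none). Each returns a list of dicts, best first, with "score" (0 to 1); they miss things now and then, are a little off and sometimes report something else, mostly with a low value. They report only what shows in the picture. A call takes as long as a camera call. They do not tell look-alikes from the thing itself.
- nets.boxes_of(target, camera): "location" ([x, y, z] in m, in world coordinates, good to about 4 mm: the middle of the surface that is visible of it).
The state is a dict: "clock": time; "joint_pos": joint angles; "qvel": joint speeds; "tau": joint torques, N m; "tool_pos": TCP position; "orientation": TCP orientation; "force": force on the tool from outside, world axes, zero at the start; "moment": the same for the moment, N m; "opening": finger opening in m.
Only numpy, scipy, OpenCV 4.12 (cv2) and the standard library are available. Lean on these libraries where they do the work, as an engineer would, in place of code of your own. Each camera call takes 0.05 s, during which the arm holds its last target.

## Working session

There is one attempt and no reset: what is moved stays moved. The work goes in short steps, Python scripts to look and compute and a shell command to move; the robot and the scene stay as the last step left them, time stands still between calls to the robot, and variables do not carry over. Pictures are saved under pics/ and viewed, and the job is handed in when it is done.

```bash
ls; mkdir -p pics; cat > h.py <<'E'
import numpy as np, cv2
from scipy.spatial.transform import Rotation as R
from plant import ctrl, vision, nets
def snap(cam,name):
    o=ctrl.get_obs(); p,d=vision.snapshot(cam)
    cv2.imwrite(f'pics/{name}.png',p[:,:,::-1]); np.savez(f'pics/{name}.npz',p=p,d=d,pos=o['tool_pos'],ori=o['orientation'])
    return p,d,o
def wfc(cam,o=None):
    ci=vision.camera_info(cam)
    if cam!='wrist': return np.linalg.inv(np.array(ci['camera_from_world'])),np.array(ci['camera_matrix'])
    T=np.eye(4);T[:3,:3]=R.from_euler('xyz',o['orientation'],degrees=True).as_matrix();T[:3,3]=o['tool_pos']
    return T@np.array(ci['tool_from_camera']),np.array(ci['camera_matrix'])
def cloud(cam,d,o=None):
    T,K=wfc(cam,o); v,u=np.mgrid[:d.shape[0],:d.shape[1]]
    X=np.stack([(u-K[0,2])/K[0,0]*d,(v-K[1,2])/K[1,1]*d,d],-1)
    W=X@T[:3,:3].T+T[:3,3]; W[d<=0]=np.nan; return W
def pix(cam,P,o=None):
    T,K=wfc(cam,o); c=np.linalg.inv(T)@np.append(P,1); q=K@c[:3]; return q[:2]/q[2]
E
python3 - <<'E'
from h import *
o=ctrl.get_obs(); print(o)
for c in('top','scene'):
    p,d,_=snap(c,c+'0')
    for n in ['spindle_top','deck_c','seat_c','ejector_c','slicer_c','cap_c','jar0_c']:
        for r in nets.boxes_of(n,c): print(c,n,r['score'],np.round(r['location'],3),pix(c,r['location']).round())
print(ctrl.get_obs()['clock'])
E
```

```text
pics
{'clock': 0.0, 'joint_pos': array([ 9.13927303e+01,  2.05918615e+01,  6.33461702e-01, -2.13357638e-02,
       -7.01359174e+01, -1.65074898e+01]), 'qvel': array([ 0.0686211 ,  0.02052237,  0.02885791, -0.12738835, -0.00644837,
        0.05185688]), 'tau': array([ 3.65491906e-04, -5.82710230e+01,  2.93077809e+01,  6.99805051e+00,
        7.07758343e-03, -1.36320973e-04]), 'tool_pos': array([0.17589276, 0.65116527, 0.22561169]), 'orientation': array([-1.79992428e+02, -9.61291845e-02, -1.05122032e+02]), 'force': array([-0.27327076,  0.2540594 ,  0.36205598]), 'moment': array([-0.02270013,  0.01141981, -0.06830573]), 'opening': 0.087486590777427}
top spindle_top 0.82 [ 0.534 -0.043  0.072] [279. 226.]
top spindle_top 0.69 [0.765 0.23  0.056] [184. 142.]
top deck_c 0.68 [ 0.532 -0.039  0.073] [277. 227.]
top deck_c 0.61 [0.767 0.231 0.056] [183. 141.]
top seat_c 0.74 [ 0.53  -0.041  0.071] [278. 228.]
top seat_c 0.41 [0.45  0.304 0.002] [156. 253.]
top ejector_c 0.97 [ 0.339  0.073 -0.001] [236. 294.]
top ejector_c 0.82 [ 0.469 -0.294  0.003] [363. 252.]
top ejector_c 0.56 [ 0.283 -0.309  0.003] [368. 318.]
top slicer_c 0.96 [0.447 0.305 0.001] [156. 254.]
top cap_c 0.57 [0.619 0.299 0.011] [160. 195.]
top jar0_c 0.95 [0.795 0.018 0.056] [259. 134.]
scene spindle_top 0.78 [ 0.558 -0.041  0.067] [260. 224.]
scene deck_c 0.79 [ 0.563 -0.043  0.069] [259. 225.]
scene deck_c 0.32 [0.448 0.299 0.005] [369. 201.]
scene seat_c 0.81 [ 0.554 -0.039  0.068] [261. 222.]
scene ejector_c 0.87 [ 0.292 -0.314  0.004] [177. 164.]
scene ejector_c 0.78 [0.344 0.068 0.006] [294. 174.]
scene ejector_c 0.66 [ 0.474 -0.291  0.005] [180. 211.]
scene slicer_c 0.84 [0.45  0.299 0.002] [369. 202.]
scene cap_c 0.83 [0.624 0.303 0.008] [377. 251.]
scene jar0_c 0.72 [0.78  0.016 0.055] [282. 296.]
0.8
```

View pics/top0.png

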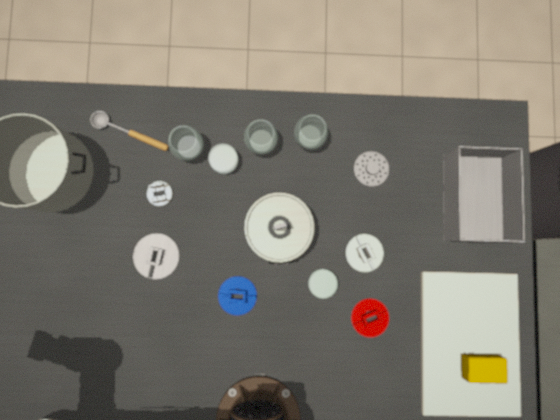

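View pics/scene0.png

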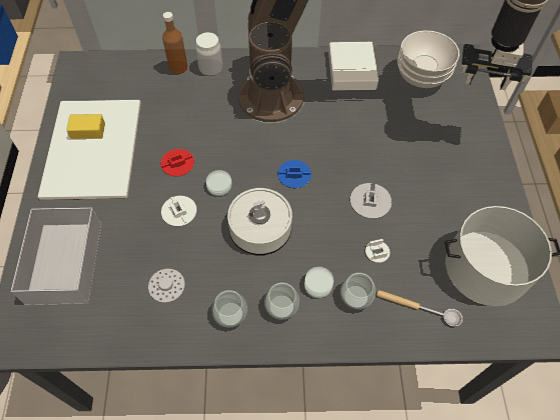

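The white ejector is at top (364,252). Its look-alikes are blue (237,296), red (370,318) and the plain white lids (223,158) and (323,284). The slicer is at (156,256) and the grater at (371,168). The cap is at (159,193), the spindle at (279,227), and the jars at (186,142), (261,137) and (311,132). I'll check these in a close crop.

```bash
python3 - <<'E'
from h import *
p=cv2.imread('pics/top0.png')
cs=[(364,252),(156,255),(160,193),(279,228)]
o=[cv2.resize(p[y-30:y+30,x-30:x+30],(380,290) if 0 else (290,290),interpolation=cv2.INTER_CUBIC) for x,y in cs]
cv2.imwrite('pics/crops0.png',np.vstack([np.hstack(o[:2]),np.hstack(o[2:])]))
ci=vision.camera_info('wrist'); print(np.round(ci['tool_from_camera'],3),ci['camera_matrix'])
for c in('top','scene'):
    d=np.load(f'pics/{c}0.npz')['d']; W=cloud(c,d); print(c,wfc(c)[0][:3,3])
    m=(W[...,2]>.12)&(abs(W[...,0]-.54)<.09)&(abs(W[...,1]+.04)<.09); print('spindle top',m.sum(),W[m].mean(0) if m.any() else 0)
    m=(W[...,2]>.074)&(W[...,2]<.08)&(abs(W[...,0]-.54)<.12)&(abs(W[...,1]+.04)<.12); print('rim',m.sum(),W[m].min(0),W[m].max(0))
    for n,(x,y),h in [('ej',(.47,-.294),.015),('sl',(.448,.303),.015),('cap',(.62,.3),.015)]:
        m=(W[...,2]>h)&(abs(W[...,0]-x)<.06)&(abs(W[...,1]-y)<.06); print(n,m.sum(),W[m].mean(0) if m.any() else 0)
E
```

```text
[[ 1.    -0.001  0.001 -0.001]
 [ 0.     0.96   0.281 -0.076]
 [-0.001 -0.281  0.96  -0.158]
 [ 0.     0.     0.     1.   ]] [[360.07273592   0.         282.26474412]
 [  0.         360.07273592 207.98709046]
 [  0.           0.           1.        ]]
top [ 0.47360288 -0.00723803  1.1610346 ]
spindle top 49 [ 0.53301703 -0.04281071  0.14310771]
rim 611 [ 0.43960586 -0.13711316  0.07400128] [0.62594085 0.05133861 0.07995939]
ej 168 [ 0.46914779 -0.29517442  0.02614565]
sl 158 [0.44432542 0.30407174 0.02201416]
cap 108 [0.62375044 0.30243349 0.0290811 ]
scene [ 1.34083673 -0.01506917  1.46173237]
spindle top 58 [ 0.5347843  -0.04297772  0.13818735]
rim 559 [ 0.43822863 -0.13805     0.07400017] [0.62886733 0.05030667 0.079979  ]
ej 134 [ 0.47072014 -0.29643647  0.0240704 ]
sl 111 [0.44460993 0.30294939 0.02131895]
cap 121 [0.62430367 0.30203471 0.02724201]
```

View pics/crops0.png

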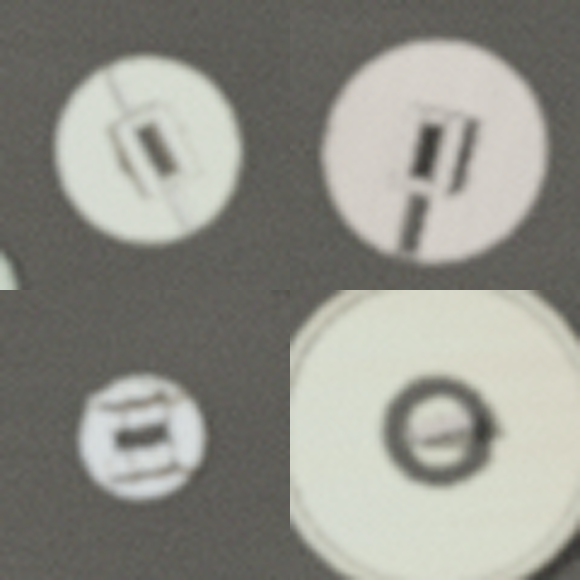

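The crop shows a white slotted hub with vanes (ejector), a slotted-hub disc with one blade (slicer), a winged cap, and the seat ring with the T-head. The choices hold, so I'll go to a viewing pose above the spindle first.

```bash
cat >> h.py <<'E'
def plan(x,y,z,yaw,jaw=1,dec=1,nmin=1,start=None):
    """print rows from measured (or given) pose to the target; yaw taken on the nearest turn"""
    if start is None:
        o=ctrl.get_obs(); s=np.array(o['tool_pos']); y0=o['orientation'][2]
    else: s=np.array(start[:3],float); y0=start[3]
    t=np.array([x,y,z],float); dy=(yaw-y0+180)%360-180
    for N in range(nmin,80):
        rows=[];p=s.copy();a=y0;ok=True
        for k in range(N):
            n=N-k
            rz=round(-np.radians((y0+dy-a))/n/.1, dec)
            M=np.diag([1.,-1,-1]); c,q=np.cos(np.radians(a)),np.sin(np.radians(a))
            A=np.array([[c,-q,0],[q,c,0],[0,0,1]])@M
            u=np.round(A.T@(t-p)/n/.04,dec)
            if max(abs(u).max(),abs(rz))>1 or np.linalg.norm(u)>1.5: ok=False;break
            p=p+A@u*.04; a-=np.degrees(rz*.1)
            rows.append('0 0 %g %g %g %g %g'%(rz+0,u[0]+0,u[1]+0,u[2]+0,jaw))
        if ok: break
    for i in range(0,N,8): print("; ".join(rows[i:i+8]))
    print('from',s.round(4),round(y0,1),'to',p.round(4),round(a,2),'N',N)
E
python3 -c "
from h import *
plan(.533,-.043,.25,-169)"
```

```text
0 0 0.6 0.7 -0.7 0 1; 0 0 0.6 0.7 -0.7 0 1; 0 0 0.6 0.6 -0.7 0 1; 0 0 0.6 0.6 -0.8 0 1; 0 0 0.5 0.5 -0.8 0 1; 0 0 0.6 0.5 -0.8 0 1; 0 0 0.5 0.5 -0.9 0 1; 0 0 0.6 0.4 -0.9 0 1
0 0 0.5 0.4 -0.9 0 1; 0 0 0.6 0.3 -0.9 -0.1 1; 0 0 0.5 0.3 -0.9 0 1; 0 0 0.6 0.2 -1 -0.1 1; 0 0 0.5 0.1 -1 0 1; 0 0 0.6 0.1 -1 -0.1 1; 0 0 0.5 0 -1 0 1; 0 0 0.6 0 -1 -0.1 1
0 0 0.5 -0.1 -1 0 1; 0 0 0.6 -0.1 -0.9 -0.1 1; 0 0 0.5 -0.1 -0.9 0 1; 0 0 0.6 -0.2 -1 -0.1 1
from [0.176  0.6516 0.2266] -105.1 to [ 0.5329 -0.0438  0.2506] -169.29 N 20
```

```bash
python3 -m jog '0 0 0.6 0.7 -0.7 0 1; 0 0 0.6 0.7 -0.7 0 1; 0 0 0.6 0.6 -0.7 0 1; 0 0 0.6 0.6 -0.8 0 1; 0 0 0.5 0.5 -0.8 0 1; 0 0 0.6 0.5 -0.8 0 1; 0 0 0.5 0.5 -0.9 0 1; 0 0 0.6 0.4 -0.9 0 1'
python3 -m jog '0 0 0.5 0.4 -0.9 0 1; 0 0 0.6 0.3 -0.9 -0.1 1; 0 0 0.5 0.3 -0.9 0 1; 0 0 0.6 0.2 -1 -0.1 1; 0 0 0.5 0.1 -1 0 1; 0 0 0.6 0.1 -1 -0.1 1; 0 0 0.5 0 -1 0 1; 0 0 0.6 0 -1 -0.1 1'
python3 -m jog '0 0 0.5 -0.1 -1 0 1; 0 0 0.6 -0.1 -0.9 -0.1 1; 0 0 0.5 -0.1 -0.9 0 1; 0 0 0.6 -0.2 -1 -0.1 1'
python3 -c "
from h import *
p,d,o=snap('wrist','w1'); print(o['tool_pos'],o['orientation'],o['clock']); W=cloud('wrist',d,o)
m=(W[...,2]>.135)&(abs(W[...,0]-.533)<.05)&(abs(W[...,1]+.043)<.05)
q=W[m]; print(m.sum(),q.mean(0)); 
r=cv2.minAreaRect((q[:,:2]*1000).astype(np.float32)); print(r)
"
```

```text
clock: 1.8
tool_pos: [0.3208, 0.3738, 0.2268]
orientation: [180.0, 0.0, -131.6]
force: [0.6, -0.8, -0.1]
opening: 0.0875
clock: 2.8
tool_pos: [0.4656, 0.0925, 0.2427]
orientation: [180.0, 0.0, -156.8]
force: [0.3, 0.4, -0.5]
opening: 0.0878
clock: 3.3
tool_pos: [0.5331, -0.0449, 0.2507]
orientation: [180.0, 0.0, -169.4]
force: [1.3, 0.5, -0.0]
opening: 0.0876
[ 0.53311149 -0.0448825   0.25067754] [ 1.79992174e+02  7.45961994e-03 -1.69375958e+02] 3.3
59685 [ 0.52925091 -0.06989672  0.33795725]
((529.739501953125, -54.908077239990234), (109.77648162841797, 53.573089599609375), 14.841898918151855)
```

View pics/w1.png

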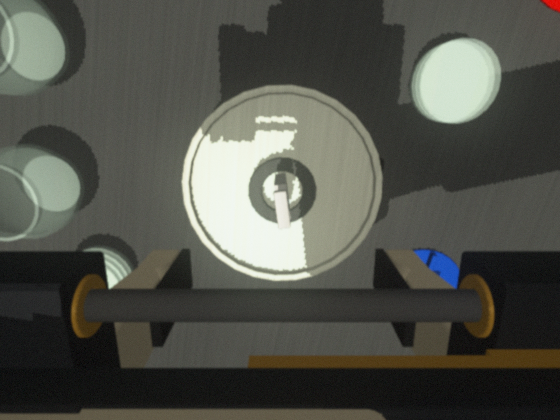

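The wrist view shows the spindle head as a light bar near (282,208) inside the seat ring, with the gripper along the bottom. I'll restrict the depth range to find the head.

```bash
python3 -c "
from h import *
f=np.load('pics/w1.npz'); o=dict(tool_pos=f['pos'],orientation=f['ori']); d=f['d'];W=cloud('wrist',d,o)
m=(abs(W[...,2]-.144)<.006)&(abs(W[...,0]-.533)<.04)&(abs(W[...,1]+.043)<.04)
q=W[m]; print(m.sum(),q.mean(0),q.min(0),q.max(0)); 
r=cv2.minAreaRect((q[:,:2]*1000).astype(np.float32)); print(r,cv2.boxPoints(r))
c=q[:,:2]-q[:,:2].mean(0); w,v=np.linalg.eigh(c.T@c); print('long',np.degrees(np.arctan2(v[1,1],v[0,1])))
m=(abs(W[...,2]-.078)<.003)&(abs(W[...,0]-.533)<.12)&(abs(W[...,1]+.043)<.12); 
q=W[m][:,:2]; rr=cv2.minEnclosingCircle((q*1000).astype(np.float32)); print('rim',rr)
m=(abs(W[...,2]-.084)<.003)&(abs(W[...,0]-.533)<.05)&(abs(W[...,1]+.043)<.05); 
q=W[m][:,:2]; print('seat',cv2.minEnclosingCircle((q*1000).astype(np.float32)))
im=f['p'][120:270,200:370,::-1]; cv2.imwrite('pics/w1c.png',cv2.resize(im,None,fx=4,fy=4,interpolation=cv2.INTER_CUBIC))
"
```

```text
501 [ 0.53315633 -0.04259199  0.14299787] [ 0.52430585 -0.05741662  0.13810099] [ 0.54150224 -0.0264827   0.14527909]
((533.0379638671875, -41.9160041809082), (10.005327224731445, 29.971416473388672), 17.988527297973633) [[523.65186  -29.207779]
 [532.90784  -57.71414 ]
 [542.4241   -54.62423 ]
 [533.1681   -26.117867]]
long 107.63178461034964
rim ((532.8350219726562, -41.84260177612305), 94.77417755126953)
seat ((532.8818969726562, -42.05937194824219), 31.75751304626465)
```

View pics/w1c.png

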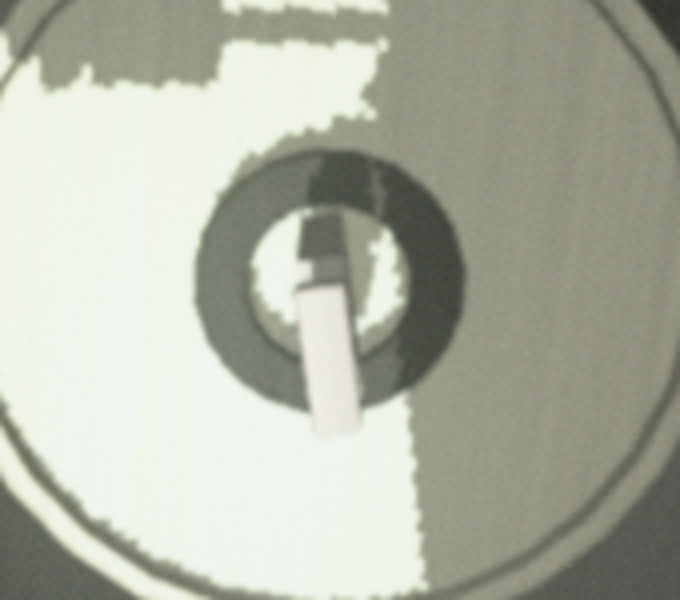

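The T-head is centred at (0.533, -0.042) with its long side at 108°, so the jaw yaw for placing is -162°. Next is the ejector view.

```bash
python3 -c "
from h import *
plan(.4695,-.2955,.16,125)"
```

```text
0 0 1 0.2 -0.5 0.2 1; 0 0 0.9 0.2 -0.5 0.2 1; 0 0 1 0.1 -0.5 0.2 1; 0 0 0.9 0.1 -0.5 0.2 1; 0 0 1 0 -0.5 0.2 1; 0 0 0.9 0 -0.5 0.2 1; 0 0 1 -0.1 -0.5 0.2 1; 0 0 0.9 -0.1 -0.5 0.2 1
0 0 1 -0.2 -0.5 0.2 1; 0 0 0.9 -0.2 -0.5 0.2 1; 0 0 1 -0.3 -0.5 0.1 1; 0 0 0.9 -0.3 -0.6 0.2 1
from [ 0.5349 -0.0479  0.2511] -169.6 to [ 0.468  -0.2964  0.1591] -234.91 N 12
```

```bash
python3 -m jog '0 0 1 0.2 -0.5 0.1 1; 0 0 0.9 0.2 -0.5 0.2 1; 0 0 1 0.1 -0.5 0.2 1; 0 0 0.9 0.1 -0.5 0.2 1; 0 0 1 0 -0.5 0.2 1; 0 0 0.9 0 -0.5 0.2 1; 0 0 1 -0.1 -0.5 0.2 1; 0 0 0.9 -0.1 -0.5 0.2 1'
python3 -m jog '0 0 1 -0.2 -0.5 0.2 1; 0 0 0.9 -0.2 -0.5 0.2 1; 0 0 1 -0.3 -0.5 0.2 1; 0 0 0.9 -0.3 -0.6 0.2 1'
cat >> h.py <<'E'
def hub(f,xy,zlo,zhi,r=.05):
    f=np.load(f'pics/{f}.npz'); o=dict(tool_pos=f['pos'],orientation=f['ori']); W=cloud('wrist',f['d'],o)
    m=(W[...,2]>zlo)&(W[...,2]<zhi)&(np.hypot(W[...,0]-xy[0],W[...,1]-xy[1])<r)
    q=(W[m][:,:2]*1000).astype(np.float32); rr=cv2.minAreaRect(q); print(m.sum(),'z',np.median(W[m][:,2]).round(4),'rect',rr)
    b=cv2.boxPoints(rr); e=[b[1]-b[0],b[2]-b[1]]; e.sort(key=np.linalg.norm); print('short dir %.1f  long dir %.1f'%tuple(np.degrees(np.arctan2(v[1],v[0]))%180 for v in e)); return W,f
E
python3 -c "
from h import *
p,d,o=snap('wrist','w2'); print(o['tool_pos'],o['orientation'],o['clock'])
hub('w2',(.4695,-.2955),.022,.03)
W,f=hub('w2',(.4695,-.2955),.0025,.007,.065)
"
```

```text
clock: 4.35
tool_pos: [0.4932, -0.204, 0.1905]
orientation: [180.0, 0.0, 147.0]
force: [0.1, -0.4, 1.3]
opening: 0.0875
clock: 4.85
tool_pos: [0.4674, -0.2933, 0.1585]
orientation: [180.0, 0.0, 125.2]
force: [-0.5, 0.4, -0.0]
opening: 0.0875
[ 0.46744384 -0.29330936  0.15847021] [1.79984460e+02 2.36254900e-02 1.25243508e+02] 4.85
1588 z 0.0251 rect ((468.2958984375, -294.87567138671875), (47.250144958496094, 35.03483581542969), 28.288867950439453)
short dir 118.3  long dir 28.3
7126 z 0.0034 rect ((468.302734375, -294.8141784667969), (108.58450317382812, 107.54332733154297), 32.83552932739258)
short dir 122.8  long dir 32.8
```

View pics/w2.png

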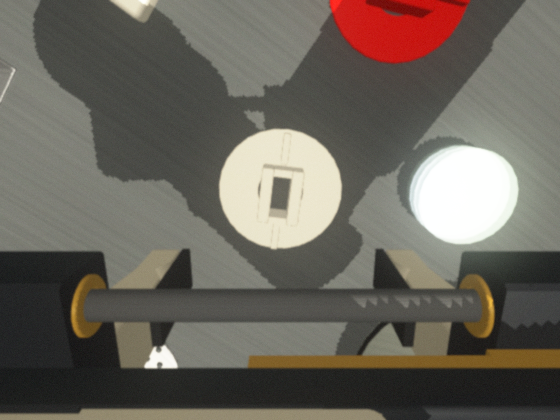

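The ejector sits at (280,190) in the picture, and the fit gives (0.468,-0.295) with a jaw yaw of 118.3° and exact hub dimensions. The fingers are clear of the neighbouring lid. Grasping.

```bash
python3 -c "
from h import *
plan(.4683,-.2948,.008,118.3,dec=2)"
```

```text
0 0 0.29 -0.01 0.01 0.93 1; 0 0 0.29 -0.01 0.02 0.93 1; 0 0 0.29 -0.01 0.01 0.93 1; 0 0 0.29 -0.01 0.02 0.94 1
from [ 0.4656 -0.2948  0.1572] 124.9 to [ 0.4685 -0.2949  0.008 ] 118.29 N 4
```

```bash
python3 -m jog '0 0 0.3 -0.01 0.01 0.93 1; 0 0 0.3 -0.01 0.02 0.93 1; 0 0 0.3 -0.01 0.01 0.93 1; 0 0 0.25 -0.01 0.02 0.7 1; 0 0 0 0 0 0.2 1; 0 0 0 0 0 0 1'
python3 -m jog '0 0 0 0 0 0 -1; 0 0 0 0 0 0 -1; 0 0 0 0 0 0 -1;0 0 0 0 0 0 -1'
```

```text
clock: 5.65
tool_pos: [0.4704, -0.2927, 0.0111]
orientation: [-180.0, -0.0, 118.9]
force: [0.0, -0.1, 0.7]
opening: 0.0878
clock: 6.15
tool_pos: [0.4704, -0.2927, 0.0113]
orientation: [180.0, 0.0, 118.8]
force: [0.6, 0.5, -0.6]
opening: 0.053
```

```bash
python3 -m jog '0 0 0 0 -0.07 0.09 0.3; 0 0 0 0 0 0 -1; 0 0 0 0 0 0 -1;0 0 0 0 0 0 -1;0 0 0 0 0 0 -1;0 0 0 0 0 0 -1'
```

```text
clock: 6.9
tool_pos: [0.4678, -0.294, 0.0073]
orientation: [180.0, -0.0, 118.8]
force: [-0.4, 0.1, -0.6]
opening: 0.0347
```

```bash
python3 -m jog '0 0 0 0 0 -0.5 -1; 0 0 0 0 0 -1 -1; 0 0 0 0 0 -1 -1; 0 0 0 0 0 -1 -1'
python3 -c "
from h import *
plan(.533,-.042,.18,-162,jaw=-1,dec=1)"
```

```text
clock: 7.4
tool_pos: [0.4674, -0.2939, 0.1485]
orientation: [-180.0, -0.0, 118.8]
force: [0.3, -1.2, -2.2]
opening: 0.0347
0 0 -1 0.3 0.3 -0.1 -1; 0 0 -1 0.3 0.4 -0.1 -1; 0 0 -1 0.3 0.4 0 -1; 0 0 -1 0.2 0.4 -0.1 -1; 0 0 -1 0.2 0.4 0 -1; 0 0 -1 0.1 0.4 -0.1 -1; 0 0 -1 0.1 0.5 0 -1; 0 0 -1 0.1 0.5 -0.1 -1
0 0 -1 0 0.5 0 -1; 0 0 -1 0 0.5 -0.1 -1; 0 0 -1 -0.1 0.4 0 -1; 0 0 -0.9 -0.1 0.4 -0.1 -1; 0 0 -1 -0.2 0.4 0 -1; 0 0 -0.9 -0.2 0.5 -0.1 -1
from [ 0.4674 -0.2939  0.1485] 118.8 to [ 0.5327 -0.0402  0.1805] 197.87 N 14
```

```bash
python3 -m jog '0 0 -1 0.3 0.3 -0.2 -1; 0 0 -1 0.3 0.4 -0.2 -1; 0 0 -1 0.3 0.4 -0.2 -1; 0 0 -1 0.2 0.4 -0.2 -1; 0 0 -1 0.2 0.4 0 -1; 0 0 -1 0.1 0.4 -0.1 -1; 0 0 -1 0.1 0.5 0 -1; 0 0 -1 0.1 0.5 0 -1'
python3 -m jog '0 0 -1 0 0.5 0 -1; 0 0 -1 0 0.5 0 -1; 0 0 -1 -0.1 0.4 0 -1; 0 0 -0.9 -0.1 0.4 0 -1; 0 0 -1 -0.2 0.4 0 -1; 0 0 -0.9 -0.2 0.4 0 -1; 0 0 0 0 0 0 -1'
python3 -c "
from h import *
plan(.533,-.042,.18,-162,jaw=-1,dec=2)
p,d,o=snap('wrist','w3')"
```

```text
clock: 8.4
tool_pos: [0.5064, -0.1486, 0.1832]
orientation: [180.0, -0.0, 164.8]
force: [-0.1, 0.5, -0.4]
opening: 0.0347
clock: 9.28
tool_pos: [0.5339, -0.0434, 0.1831]
orientation: [180.0, -0.0, -162.0]
force: [0.2, -0.2, -0.6]
opening: 0.0346
0 0 -0.01 0.01 0.04 0.08 -1
from [ 0.5339 -0.0434  0.1831] -162.0 to [ 0.5331 -0.042   0.1799] -161.98 N 1
```

View pics/w3.png

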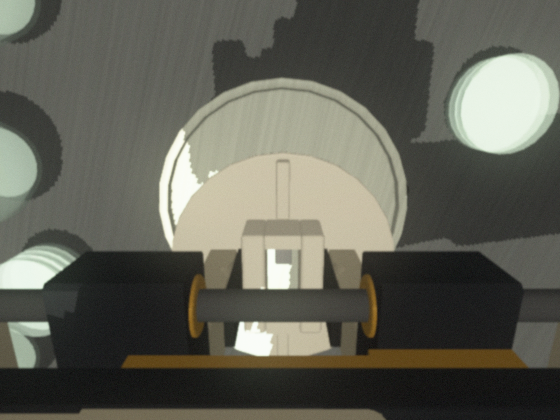

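The ejector is held square, hub at (283,280) with the slot over the head. I'll make a small correction and lower it.

```bash
python3 -m jog '0 0 0 0.01 0.04 0.3 -1; 0 0 0 0 0 0.3 -1; 0 0 0 0 0 0 -1'
python3 -m jog '0 0 0 0 0 0.2 -1; 0 0 0 0 0 0.2 -1; 0 0 0 0 0 0 -1'
```

```text
clock: 9.7
tool_pos: [0.532, -0.0434, 0.1578]
orientation: [180.0, -0.2, -162.2]
force: [0.5, -0.3, -0.9]
opening: 0.035
clock: 10.07
tool_pos: [0.5326, -0.043, 0.1426]
orientation: [180.0, -0.1, -162.1]
force: [-0.7, -0.7, -0.4]
opening: 0.0346
```

```bash
python3 -m jog '0 0 0 0 0.01 0.4 -1; 0 0 0 0 0 0.4 -1; 0 0 0 0 0 0.3 -1; 0 0 0 0 0 0.1 -1; 0 0 0 0 0 0 -1'
```

```text
clock: 10.7
tool_pos: [0.533, -0.0426, 0.0951]
orientation: [-180.0, -0.0, -162.1]
force: [-0.2, -0.7, -1.1]
opening: 0.0347
```

Free all the way down. I'll lower the last bit onto the seat and release.

```bash
python3 -m jog '0 0 0 0 0 0.06 -1; 0 0 0 0 0 0.04 -1; 0 0 0 0 0 0 -1'
python3 -m jog '0 0 0 0 0 0 1; 0 0 0 0 0 0 1; 0 0 0 0 0 0 1; 0 0 0 0 0 -0.5 1; 0 0 0 0 0 -1 1; 0 0 0 0 0 -1 1; 0 0 0 0 0 -1 1'
python3 -c "
from h import *
p,d,o=snap('wrist','w4'); hub('w4',(.533,-.042),.1,.12)
plan(.4445,.3035,.16,-100)"
```

```text
clock: 11.08
tool_pos: [0.533, -0.0425, 0.0915]
orientation: [-180.0, 0.0, -162.1]
force: [0.1, 0.4, -1.3]
opening: 0.0349
clock: 11.95
tool_pos: [0.5328, -0.0425, 0.2328]
orientation: [-180.0, 0.0, -162.1]
force: [0.2, 0.2, -0.3]
opening: 0.0869
1804 z 0.1092 rect ((532.9556884765625, -42.60576629638672), (34.81472396850586, 47.019962310791016), 17.240907669067383)
short dir 17.2  long dir 107.2
0 0 -1 0 0.8 0.2 1; 0 0 -1 -0.1 0.8 0.2 1; 0 0 -1 -0.2 0.8 0.2 1; 0 0 -1 -0.3 0.8 0.2 1; 0 0 -1 -0.4 0.7 0.2 1; 0 0 -1 -0.4 0.7 0.2 1; 0 0 -1 -0.5 0.6 0.2 1; 0 0 -1 -0.6 0.6 0.1 1
0 0 -0.9 -0.6 0.5 0.2 1; 0 0 -1 -0.7 0.5 0.1 1; 0 0 -0.9 -0.7 0.4 0.2 1
from [ 0.5355 -0.0427  0.2387] -162.1 to [0.4452 0.3046 0.1587] -100.19 N 11
```

View pics/w4.png

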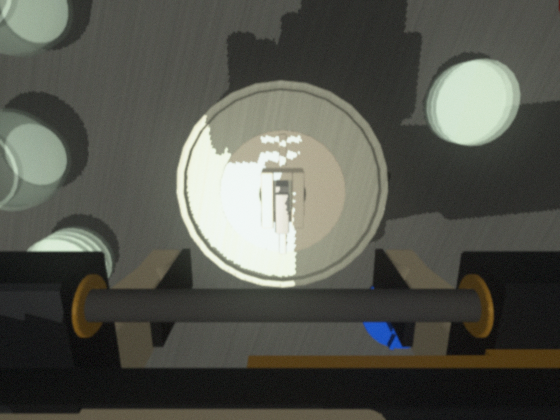

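The ejector is seated around the spindle (283,195), hub top at 0.109 m as expected. On to the slicer.

```bash
python3 -m jog '0 0 -1 0 0.8 0 1; 0 0 -1 -0.1 0.8 0.1 1; 0 0 -1 -0.2 0.8 0.2 1; 0 0 -1 -0.3 0.8 0.2 1; 0 0 -1 -0.4 0.7 0.2 1; 0 0 -1 -0.4 0.7 0.2 1; 0 0 -1 -0.5 0.6 0.3 1; 0 0 -1 -0.6 0.6 0.3 1'
python3 -m jog '0 0 -0.9 -0.6 0.5 0.2 1; 0 0 -1 -0.7 0.5 0.2 1; 0 0 -0.9 -0.7 0.4 0.2 1; 0 0 0 0 0 0 1'
python3 -c "
from h import *
p,d,o=snap('wrist','w5');print(o['tool_pos'])
hub('w5',(.4445,.3035),.019,.026)
hub('w5',(.4445,.3035),.0025,.007,.075)
"
```

```text
clock: 13.0
tool_pos: [0.4666, 0.2109, 0.1711]
orientation: [-180.0, 0.0, -116.1]
force: [1.1, -0.5, 0.2]
opening: 0.0878
clock: 13.5
tool_pos: [0.4424, 0.3063, 0.1465]
orientation: [180.0, -0.1, -100.1]
force: [-0.4, -1.1, -0.7]
opening: 0.0878
[0.44239734 0.30632886 0.14649697]
1634 z 0.0213 rect ((444.0973815917969, 306.1995544433594), (34.712547302246094, 47.353965759277344), 78.99156188964844)
short dir 79.0  long dir 169.0
12996 z 0.0035 rect ((444.21929931640625, 306.3262939453125), (128.18894958496094, 128.12417602539062), 33.22861099243164)
short dir 123.2  long dir 33.2
```

View pics/w5.png

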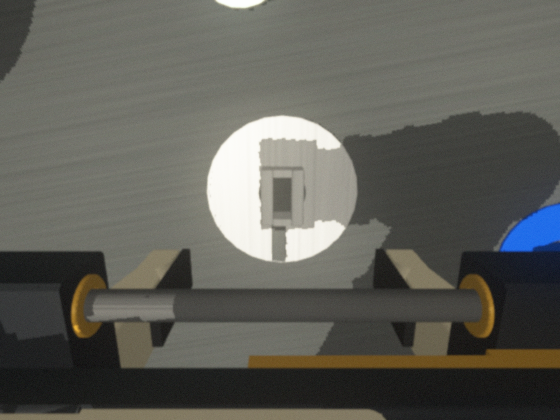

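The slicer is at (282,195), with slotted hub and one blade confirmed. Descending.

```bash
python3 -c "
from h import *
plan(.4443,.305,.03,-101,dec=2)"
```

```text
0 0 0.05 0 -0.01 0.97 1; 0 0 0.05 0 -0.02 0.98 1; 0 0 0.04 0 -0.01 0.97 1
from [0.4426 0.3054 0.1468] -100.2 to [0.4442 0.3051 0.03  ] -100.98 N 3
```

```bash
python3 -m jog '0 0 0.05 0 -0.01 0.97 1; 0 0 0.05 0 -0.02 0.98 0.6; 0 0 0.04 0 -0.01 0.97 0.3; 0 0 0 0 0 0 0.3; 0 0 0 0 0 0 0.3'
python3 -c "
from h import *
plan(.4443,.305,.007,-101,dec=2)"
```

```text
clock: 14.18
tool_pos: [0.4454, 0.3048, 0.0319]
orientation: [-179.9, 0.1, -101.1]
force: [0.6, -0.1, 0.1]
opening: 0.0582
0 0 -0.01 0 0.03 0.62 1
from [0.4454 0.3048 0.0319] -101.1 to [0.4443 0.3051 0.0071] -101.01 N 1
```

```bash
python3 -m jog '0 0 0 0 0.02 0.4 0.3; 0 0 0 0 0 0.22 0.3; 0 0 0 0 0 0 0.1; 0 0 0 0 0 0 -1; 0 0 0 0 0 0 -1; 0 0 0 0 0 0 -1; 0 0 0 0 0 0 -1; 0 0 0 0 0 0 -1'
```

```text
clock: 15.18
tool_pos: [0.4442, 0.3052, 0.0064]
orientation: [-180.0, 0.1, -101.0]
force: [-1.3, 0.9, 6.0]
opening: 0.0348
```

```bash
python3 -m jog '0 0 0 0 0 -0.3 -1; 0 0 0 0 0 -0.8 -1; 0 0 0 0 0 -1 -1; 0 0 0 0 0 -1 -1'
python3 -c "
from h import *
plan(.533,-.042,.185,-162.4,jaw=-1,dec=1)"
```

```text
clock: 15.68
tool_pos: [0.4434, 0.3042, 0.1313]
orientation: [180.0, -0.0, -101.1]
force: [0.3, 0.4, -1.0]
opening: 0.0348
0 0 1 0.7 -0.4 -0.1 -1; 0 0 1 0.7 -0.4 -0.1 -1; 0 0 1 0.7 -0.5 -0.1 -1; 0 0 1 0.6 -0.5 -0.1 -1; 0 0 1 0.5 -0.6 -0.1 -1; 0 0 1 0.5 -0.7 -0.1 -1; 0 0 0.9 0.4 -0.7 -0.1 -1; 0 0 1 0.3 -0.7 -0.2 -1
0 0 0.9 0.3 -0.8 -0.1 -1; 0 0 1 0.2 -0.8 -0.2 -1; 0 0 0.9 0.1 -0.8 -0.1 -1
from [0.4434 0.3042 0.1313] -101.1 to [ 0.534  -0.0419  0.1833] -162.36 N 11
```

```bash
python3 -m jog '0 0 1 0.7 -0.4 -0.2 -1; 0 0 1 0.7 -0.4 -0.3 -1; 0 0 1 0.7 -0.5 -0.3 -1; 0 0 1 0.6 -0.5 -0.3 -1; 0 0 1 0.5 -0.6 -0.2 -1; 0 0 1 0.5 -0.7 -0.1 -1; 0 0 0.9 0.4 -0.7 0 -1; 0 0 1 0.3 -0.7 0 -1'
python3 -m jog '0 0 0.9 0.3 -0.8 0 -1; 0 0 1 0.2 -0.8 0 -1; 0 0 0.9 0.1 -0.8 0 -1; 0 0 0 0 0 0 -1; 0 0 0 0 0 0 -1'
python3 -c "
from h import *
p,d,o=snap('wrist','w6')
plan(.533,-.0422,.165,-162.4,jaw=-1,dec=2)"
```

```text
clock: 16.68
tool_pos: [0.5093, 0.0536, 0.1863]
orientation: [180.0, -0.0, -146.5]
force: [0.7, 0.4, -1.4]
opening: 0.0346
clock: 17.3
tool_pos: [0.534, -0.0414, 0.1858]
orientation: [180.0, -0.0, -162.4]
force: [0.3, 0.2, -1.6]
opening: 0.0345
0 0 0.02 0.04 -0.02 0.52 -1
from [ 0.5341 -0.041   0.1859] -162.3 to [ 0.5328 -0.0423  0.1651] -162.43 N 1
```

View pics/w6.png

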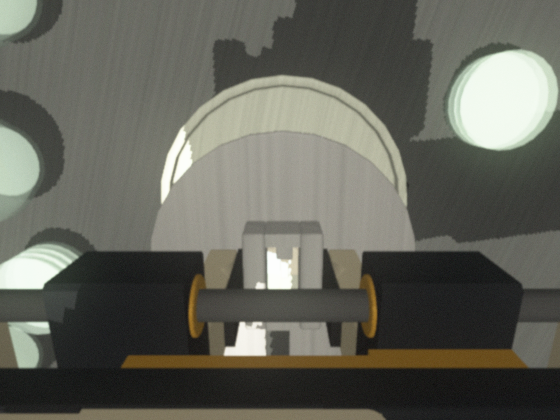

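The slicer is held square with its hub at (283,275). Lowering.

```bash
python3 -m jog '0 0 0.02 0.03 -0.02 0.4 -1; 0 0 0 0 0 0.3 -1; 0 0 0 0 0 0 -1'
python3 -m jog '0 0 0 0 0 0.2 -1; 0 0 0 0 0 0.2 -1; 0 0 0 0 0 0 -1'
```

```text
clock: 17.73
tool_pos: [0.5324, -0.0424, 0.1561]
orientation: [180.0, -0.2, -162.4]
force: [-0.3, 1.0, -0.4]
opening: 0.0348
clock: 18.1
tool_pos: [0.533, -0.0426, 0.141]
orientation: [180.0, -0.1, -162.5]
force: [-1.5, -0.6, -0.7]
opening: 0.0347
```

```bash
python3 -m jog '0 0 0 0 0 0.3 -1; 0 0 0 0 0 0.2 -1; 0 0 0 0 0 0.1 -1; 0 0 0 0 0 0.02 -1; 0 0 0 0 0 0 -1'
```

```text
clock: 18.73
tool_pos: [0.5337, -0.0425, 0.1171]
orientation: [-180.0, 0.0, -162.5]
force: [-0.4, -0.6, -2.3]
opening: 0.0347
```

```bash
python3 -m jog '0 0 0 0 0 0.03 -1; 0 0 0 0 0 0 -1'
python3 -m jog '0 0 0 0 0 0 1; 0 0 0 0 0 0 1; 0 0 0 0 0 0 1; 0 0 0 0 0 -0.5 1; 0 0 0 0 0 -1 1; 0 0 0 0 0 -1 1; 0 0 0 0 0 -1 1; 0 0 0 0 0 0 1'
python3 -c "
from h import *
p,d,o=snap('wrist','w7'); hub('w7',(.533,-.042),.124,.137)
plan(.6242,.3025,.16,-173)"
```

```text
clock: 18.98
tool_pos: [0.5339, -0.0425, 0.1165]
orientation: [-180.0, 0.1, -162.5]
force: [-1.9, 0.5, 4.1]
opening: 0.035
clock: 19.98
tool_pos: [0.5353, -0.0423, 0.2593]
orientation: [-179.9, 0.4, -162.4]
force: [0.3, 1.0, 0.0]
opening: 0.0875
1652 z 0.1312 rect ((533.7365112304688, -41.892066955566406), (34.592735290527344, 47.6623420715332), 18.48044204711914)
short dir 18.5  long dir 108.5
0 0 0.2 -0.6 0.9 0.3 1; 0 0 0.2 -0.6 1 0.3 1; 0 0 0.2 -0.5 1 0.3 1; 0 0 0.2 -0.5 1 0.3 1; 0 0 0.3 -0.5 1 0.3 1; 0 0 0.2 -0.5 1 0.3 1; 0 0 0.3 -0.5 1 0.3 1; 0 0 0.2 -0.5 1 0.3 1
from [ 0.5342 -0.0423  0.2571] -162.5 to [0.6254 0.3039 0.1611] -172.78 N 8
```

View pics/w7.png

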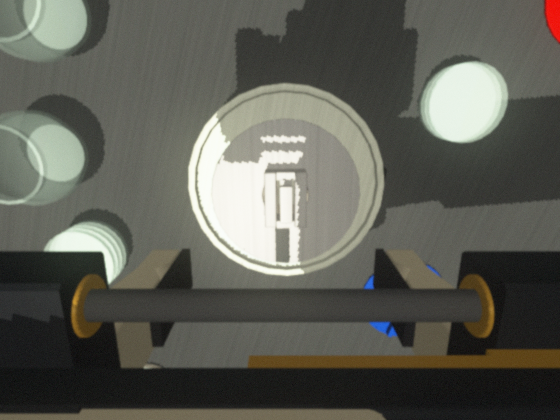

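The slicer is seated, hub top at 0.131 m. The gripper body comes near jar (186,142) at the cap, so I'll measure that clearance while viewing the cap.

```bash
python3 -m jog '0 0 0.2 -0.6 0.9 0 1; 0 0 0.2 -0.6 1 0.2 1; 0 0 0.2 -0.5 1 0.3 1; 0 0 0.2 -0.5 1 0.3 1; 0 0 0.3 -0.5 1 0.3 1; 0 0 0.2 -0.5 1 0.3 1; 0 0 0.3 -0.5 0.9 0.3 1; 0 0 0.2 -0.4 0.9 0.3 1'
python3 -m jog '0 0 0 0 0 0 1; 0 0 0 0 0 0 1'
python3 -c "
from h import *
p,d,o=snap('wrist','w8');print(o['tool_pos'],o['orientation'])
hub('w8',(.6242,.3025),.02,.04)
W,f=hub('w8',(.6242,.3025),.006,.011,.045)
for c in('top','scene'):
    W=cloud(c,np.load(f'pics/{c}0.npz')['d'])
    m=(W[...,2]>.03)&(W[...,2]<.12)&(abs(W[...,0]-.765)<.07)&(abs(W[...,1]-.23)<.07);q=W[m]; print(c,q.min(0),q.max(0))
W=cloud('wrist',d,o);m=(W[...,2]>.03)&(W[...,2]<.12)&(abs(W[...,0]-.765)<.07)&(abs(W[...,1]-.23)<.07);q=W[m]
if len(q): print('w',q.min(0),q.max(0))
"
```

```text
clock: 21.02
tool_pos: [0.6218, 0.2962, 0.1735]
orientation: [-179.9, -0.1, -172.8]
force: [0.3, 0.4, -0.5]
opening: 0.0877
clock: 21.28
tool_pos: [0.6215, 0.2948, 0.1744]
orientation: [-179.9, -0.1, -172.8]
force: [-1.1, -0.9, 0.1]
opening: 0.0877
[0.62150835 0.2948168  0.17435716] [-1.79930748e+02 -1.14797871e-01 -1.72759479e+02]
712 z 0.0329 rect ((624.1639404296875, 305.3638610839844), (49.003700256347656, 40.10601043701172), 12.710016250610352)
short dir 102.7  long dir 12.7
2639 z 0.0073 rect ((624.0050659179688, 304.6501770019531), (70.20472717285156, 70.2704086303711), 60.44574737548828)
short dir 60.4  long dir 150.4
top [0.71637511 0.16138604 0.03018407] [0.81242249 0.27449505 0.09300718]
scene [0.71624206 0.16005876 0.03002349] [0.81513136 0.27386912 0.09628569]
w [0.71234656 0.16004304 0.0300097 ] [0.81110935 0.27581975 0.08959506]
```

View pics/w8.png

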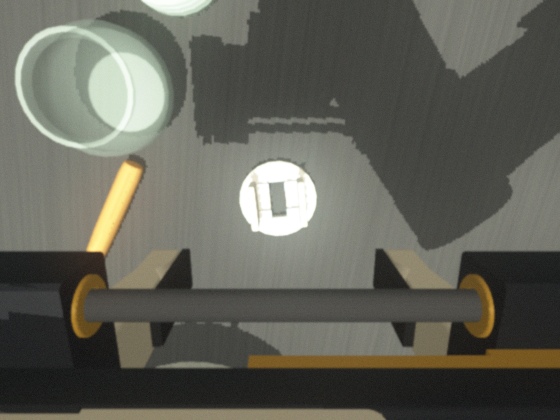

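The cap is at (278,198), centre (0.624,0.304) and jaw yaw -167.3°. The jar at (95,88) stays more than 20 mm clear of the body.

```bash
python3 -c "
from h import *
plan(.6241,.304,.045,-167.3,dec=2)"
```

```text
0 0 -0.24 -0.02 0.06 0.81 1; 0 0 -0.24 -0.02 0.06 0.81 1; 0 0 -0.24 -0.03 0.05 0.82 1; 0 0 -0.24 -0.03 0.05 0.81 1
from [0.6217 0.2945 0.1751] -172.8 to [0.6243 0.3038 0.0451] -167.29 N 4
```

```bash
python3 -m jog '0 0 -0.24 -0.02 0.06 0.8 1; 0 0 -0.24 -0.02 0.06 0.8 1; 0 0 -0.24 -0.03 0.05 0.8 0.8; 0 0 -0.24 -0.03 0.05 0.8 0.6; 0 0 0 0 0 0 0.6; 0 0 0 0 0 0 0.6'
python3 -c "
from h import *
p,d,o=snap('wrist','w9');print(o['tool_pos'],o['orientation'])
plan(.6241,.304,.0115,-167.3,dec=2)
W,f=hub('w9',(.6242,.3035),.006,.011,.045)
"
```

```text
clock: 22.08
tool_pos: [0.6255, 0.3044, 0.0495]
orientation: [180.0, 0.1, -167.3]
force: [-0.2, -0.2, 0.3]
opening: 0.0701
[0.62546503 0.30439111 0.04946749] [ 1.79977950e+02  1.00514268e-01 -1.67320804e+02]
0 0 0 0.04 -0.01 0.96 1
from [0.6256 0.3048 0.0499] -167.3 to [0.6242 0.304  0.0115] -167.31 N 1
6097 z 0.0074 rect ((624.4628295898438, 304.2832946777344), (70.74977111816406, 68.31983947753906), 12.675751686096191)
short dir 102.7  long dir 12.7
```

View pics/w9.png

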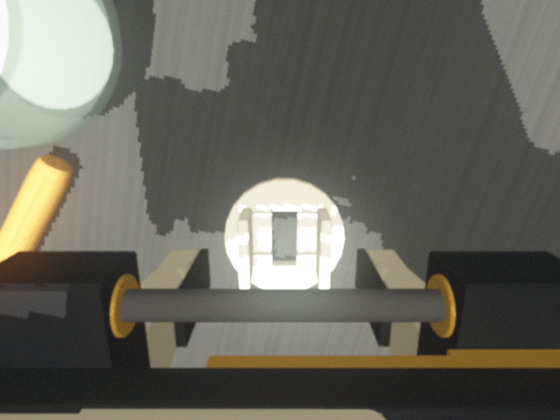

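The cap at (284,235) is centred between the jaws, and the spoon handle (35,200) lies clear below the body. Lower and grip.

```bash
python3 -m jog '0 0 0 0.03 -0.01 0.6 0.6; 0 0 0 0 0 0.33 0.5; 0 0 0 0 0 0 0.4; 0 0 0 0 0 0 -1; 0 0 0 0 0 0 -1; 0 0 0 0 0 0 -1; 0 0 0 0 0 0 -1'
```

```text
clock: 23.0
tool_pos: [0.6241, 0.3043, 0.0115]
orientation: [180.0, 0.1, -167.3]
force: [-0.9, 0.5, 4.9]
opening: 0.0487
```

```bash
python3 -m jog '0 0 0 0 0 -0.3 -1; 0 0 0 0 0 -0.8 -1; 0 0 0 0 0 -1 -1; 0 0 0 0 0 -1 -1; 0 0 0 0 0 -0.8 -1'
python3 -c "
from h import *
plan(.533,-.042,.185,-162.,jaw=-1,dec=1)"
```

```text
clock: 23.62
tool_pos: [0.6235, 0.3039, 0.1688]
orientation: [180.0, 0.0, -167.3]
force: [-0.2, 0.4, -2.1]
opening: 0.049
0 0 -0.1 0.5 -1 -0.1 -1; 0 0 -0.1 0.5 -1 0 -1; 0 0 -0.1 0.5 -1 -0.1 -1; 0 0 -0.1 0.6 -1 0 -1; 0 0 -0.1 0.6 -1 -0.1 -1; 0 0 -0.1 0.6 -0.9 0 -1; 0 0 -0.2 0.5 -0.9 -0.1 -1; 0 0 -0.1 0.6 -1 0 -1
from [0.6235 0.3039 0.1688] -167.3 to [ 0.533  -0.0429  0.1848] -162.12 N 8
```

```bash
python3 -m jog '0 0 -0.1 0.5 -1 -0.1 -1; 0 0 -0.1 0.5 -1 -0.1 -1; 0 0 -0.1 0.5 -1 -0.1 -1; 0 0 -0.1 0.6 -1 0 -1; 0 0 -0.1 0.6 -1 0 -1; 0 0 -0.1 0.6 -0.9 0 -1; 0 0 -0.2 0.5 -0.9 -0.1 -1; 0 0 -0.1 0.5 -0.9 0 -1'
python3 -m jog '0 0 0 0 0 0 -1; 0 0 0 0 0 0 -1'
python3 -c "
from h import *
p,d,o=snap('wrist','w10')
plan(.533,-.042,.165,-162,jaw=-1,dec=2)"
```

```text
clock: 24.62
tool_pos: [0.535, -0.0391, 0.1834]
orientation: [180.0, 0.0, -162.1]
force: [0.1, -0.6, -1.1]
opening: 0.0488
clock: 24.88
tool_pos: [0.5356, -0.0379, 0.1829]
orientation: [180.0, 0.0, -162.2]
force: [0.1, 0.3, -1.7]
opening: 0.0489
0 0 -0.02 0.1 -0.09 0.45 -1
from [ 0.5357 -0.0375  0.1828] -162.1 to [ 0.533  -0.0421  0.1648] -162.01 N 1
```

View pics/w10.png

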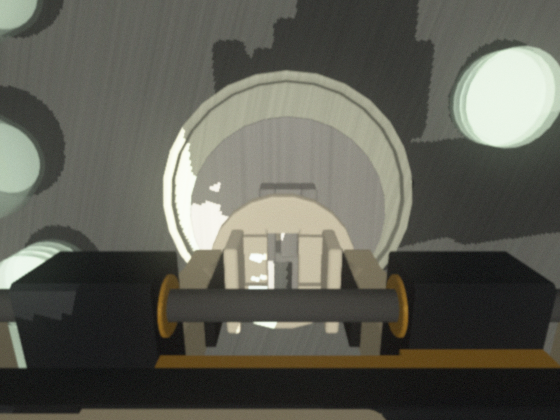

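The cap (283,260) is held square above the seated slicer. I'll correct the 4 mm offset and lower.

```bash
python3 -m jog '0 0 0 0.09 -0.1 0.2 -1; 0 0 0 0 0 0.2 -1; 0 0 0 0 0 0 -1'
python3 -c "
from h import *
plan(.533,-.042,.15,-162,jaw=-1,dec=2)"
```

```text
clock: 25.3
tool_pos: [0.5328, -0.0426, 0.1654]
orientation: [180.0, -0.1, -162.1]
force: [0.9, -0.3, -0.8]
opening: 0.0485
0 0 -0.02 -0.01 0.01 0.38 -1
from [ 0.5328 -0.0426  0.1654] -162.1 to [ 0.5331 -0.0421  0.1502] -161.99 N 1
```

```bash
python3 -m jog '0 0 0 0 0.01 0.2 -1; 0 0 0 0 0 0.2 -1; 0 0 0 0 0 0 -1'
python3 -m jog '0 0 0 0 0 0.1 -1; 0 0 0 0 0 0.05 -1; 0 0 0 0 0 0 -1'
```

```text
clock: 25.68
tool_pos: [0.5328, -0.0424, 0.1496]
orientation: [180.0, -0.1, -162.1]
force: [1.0, -0.3, -0.3]
opening: 0.0488
clock: 26.05
tool_pos: [0.5333, -0.0424, 0.1445]
orientation: [180.0, -0.0, -162.1]
force: [0.9, 0.3, -1.6]
opening: 0.0488
```

The head is in the slot. Now press by about 8.5 mm.

```bash
python3 -m jog '0 0 0 0 0 0.08 -1; 0 0 0 0 0 0.08 -1; 0 0 0 0 0 0 -1'
python3 -m jog '0 0 0 0 0 0.06 -1; 0 0 0 0 0 0.04 -1; 0 0 0 0 0 0 -1'
```

```text
clock: 26.42
tool_pos: [0.5338, -0.0424, 0.1391]
orientation: [-180.0, 0.1, -162.1]
force: [-3.6, 0.4, 9.1]
opening: 0.0487
clock: 26.8
tool_pos: [0.5338, -0.0424, 0.1357]
orientation: [-180.0, 0.1, -162.1]
force: [-4.6, 1.2, 12.2]
opening: 0.0486
```

```bash
python3 -m jog '0 0 0 0.02 0 0.03 -1; 0 0 0 0 0 0 -1'
```

```text
clock: 27.05
tool_pos: [0.5337, -0.0425, 0.1349]
orientation: [-179.9, 0.2, -162.1]
force: [-3.1, 2.0, 14.1]
opening: 0.0485
```

```bash
python3 -m jog '0 0 0.5 0 0 0 -1; 0 0 0.8 0 0 0 -1; 0 0 0.8 0 0 0 -1; 0 0 0.8 0 0 0 -1; 0 0 0 0 0 0 -1'
python3 -c "
from h import *
o=ctrl.get_obs();print(o['moment'],o['force'],o['orientation'])"
```

```text
clock: 27.68
tool_pos: [0.5347, -0.0428, 0.1354]
orientation: [-180.0, 0.3, -178.7]
force: [0.2, -0.4, 12.4]
opening: 0.049
[-0.3940911   0.32337498 -0.03960599] [ 0.21357927 -0.37724477 12.37895135] [-179.9645007     0.27505513 -178.74473051]
```

```bash
python3 -m jog '0 0 0.8 0 0 0.01 -1; 0 0 0.8 0 0 0.01 -1; 0 0 0.8 0 0 0 -1; 0 0 0.8 0 0 0 -1; 0 0 0.8 0 0 0 -1; 0 0 0.8 0 0 0 -1; 0 0 0.8 0 0 0 -1; 0 0 0.8 0 0 0 -1'
python3 -c "
from h import *
o=ctrl.get_obs();print(o['moment'],o['force'],o['orientation'])"
```

```text
clock: 28.68
tool_pos: [0.5349, -0.0427, 0.1347]
orientation: [179.8, 0.3, 144.5]
force: [-0.8, -1.2, 12.6]
opening: 0.0487
[-0.25843624  0.28835425  0.13715526] [-0.80651913 -1.19537119 12.60666814] [179.84692759   0.26288338 144.52791165]
```

```bash
python3 -m jog '0 0 0.8 0 0 0 -1; 0 0 0.8 0 0 0 -1; 0 0 0.8 0 0 0 -1; 0 0 0.8 0 0 0 -1; 0 0 0.8 0 0 0 -1; 0 0 0.8 0 0 0 -1; 0 0 0.8 0 0 0 -1; 0 0 0.5 0 0 0 -1'
python3 -m jog '0 0 0 0 0 0 -1'
```

```text
clock: 29.68
tool_pos: [0.5351, -0.0426, 0.1348]
orientation: [179.7, 0.1, 109.6]
force: [-0.6, -1.2, 13.6]
opening: 0.0487
clock: 29.8
tool_pos: [0.5351, -0.0426, 0.1348]
orientation: [179.7, 0.1, 109.7]
force: [-0.3, -1.2, 13.4]
opening: 0.0487
```

```bash
python3 -m jog '0 0 0.3 0.01 -0.04 0 -1; 0 0 0 0 0 0 -1; 0 0 0 0 0 -0.05 -1; 0 0 0 0 0 -0.05 -1; 0 0 0 0 0 0 -1'
python3 -m jog '0 0 0 0 0 -0.05 -1; 0 0 0 0 0 0 -1'
```

```text
clock: 30.42
tool_pos: [0.5344, -0.0427, 0.1389]
orientation: [179.6, 0.1, 108.0]
force: [3.4, -2.2, 8.6]
opening: 0.0485
clock: 30.68
tool_pos: [0.5344, -0.0427, 0.1405]
orientation: [179.6, 0.1, 108.0]
force: [4.2, -0.5, 6.7]
opening: 0.0486
```

```bash
python3 -m jog '0 0 0 0 0 -0.03 -1; 0 0 0 0 0 0 -1'
python3 -m jog '0 0 0 0 0 -0.03 -1; 0 0 0 0 0 0 -1'
```

```text
clock: 30.92
tool_pos: [0.5343, -0.0427, 0.1406]
orientation: [179.6, 0.1, 108.0]
force: [8.2, -2.9, -2.8]
opening: 0.0488
clock: 31.18
tool_pos: [0.5342, -0.0427, 0.1407]
orientation: [179.7, 0.1, 108.0]
force: [13.1, -4.1, -12.8]
opening: 0.049
```

It's held under the head at 0.1406 m and resists the pull (-12.8 N), so the lock works. Relax, open, retreat and look.

```bash
python3 -m jog '0 0 0 0 0 0.05 -1; 0 0 0 0 0 0 -1; 0 0 0 0 0 0 0.7; 0 0 0 0 0 0 0.7; 0 0 0 0 0 0 0.7; 0 0 0 0 0 -0.2 0.7; 0 0 0 0 0 -0.6 0.7; 0 0 0 0 0 -1 0.7'
python3 -m jog '0 0 0 0 0 -1 0.7; 0 0 0 0 0 0 0.7'
python3 -c "
from h import *
p,d,o=snap('wrist','w11'); print(o['tool_pos'],o['force'])
hub('w11',(.533,-.042),.152,.17); hub('w11',(.533,-.042),.141,.147,.02); hub('w11',(.533,-.042),.132,.1395,.045)
"
```

```text
clock: 32.17
tool_pos: [0.5301, -0.0429, 0.2107]
orientation: [-179.8, -0.0, 107.9]
force: [0.8, -0.7, 0.2]
opening: 0.0745
clock: 32.42
tool_pos: [0.5327, -0.0426, 0.2546]
orientation: [179.6, 0.1, 107.9]
force: [-1.1, -0.9, -0.8]
opening: 0.0746
[ 0.53271828 -0.04261144  0.25462144] [-1.10806673 -0.86738431 -0.77612278]
978 z 0.162 rect ((535.01708984375, -42.014915466308594), (40.11147689819336, 49.1166877746582), 17.92384147644043)
short dir 17.9  long dir 107.9
580 z 0.1431 rect ((533.4796752929688, -42.5275993347168), (29.27229118347168, 37.416526794433594), 15.938610076904297)
short dir 15.9  long dir 105.9
3400 z 0.1362 rect ((534.3320922851562, -42.18843460083008), (70.28961181640625, 70.20863342285156), 64.06401824951172)
short dir 154.1  long dir 64.1
```

View pics/w11.png

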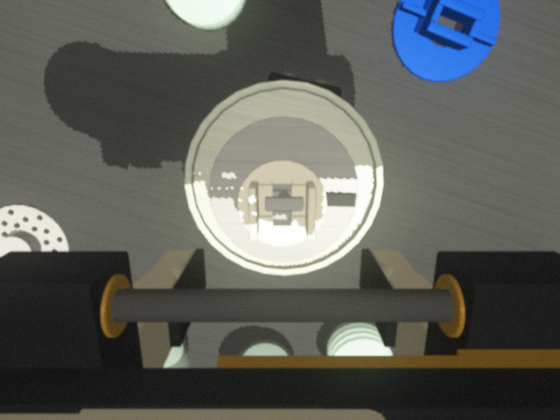

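The wings now lie crosswise to the head (284,203), with wing tops at 0.162 m (0.163 expected when locked). Last, a look at the jars.

```bash
python3 -c "
from h import *
snap('scene','s2')"
```

```text
(no output)
```

View pics/s2.png

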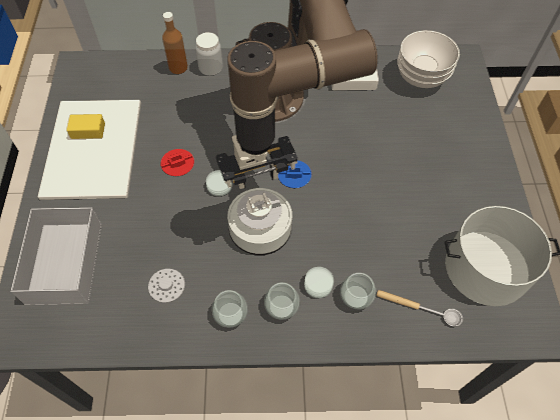

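The jars at (230,310), (282,302) and (358,292) are standing and unmoved, the stack is in place at (260,210), and the gripper is clear of it. Handing in.

```bash
python3 -c "
from plant import ctrl
print(ctrl.close_job(), ctrl.get_obs()['clock'])"
```

```text
the job is handed in; nothing more can be done
the job is handed in; nothing more can be done
```

The cutting set is together on the spindle and locked, and I handed the job in at about 32.5 s. The white ejector went on first, then the slotted-hub slicing disc, then the cap. I pressed the cap down about 8.5 mm, turned it 90° and let it spring back up.

- **Lock:** before release, the cap held at a fixed height against an upward pull of about 13 N.
- **Heights:** the wing tops are at 162 mm (163 expected when locked) and the cap disc's top at 136 mm (137 expected). The wings lie at 90° to where they went on, so the head crosses the slot.
- **Surroundings:** in the last picture the three jars stand unmoved, the red and blue look-alikes are where they were, and the gripper is clear of the stack.
- **Deviations:** the wrist camera put the slicer and the cap 2–3 mm from where the overhead camera did. I placed both within the slot's play. The cap's fitted wing centre ended up about 2 mm off the spindle's axis, also within its play. No check failed.

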